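# Start the clay drying fan

## Task

Start the drying fan from the console on the bench: push down the raised far end of the rocker switch until it has tipped fully over, then push the square key in until it is fully home (it stays in), and then press the round button in fully, keep it held in for two seconds and let go. Do it with the fingertips only: pick nothing up, leave the narrow bar key out, and do not shift the clay pieces standing on the console or the red dipper beside it.

Things in the scene. Friction and masses are not known exactly. Their poses are not given: they have to be found in the camera images.
- console: fixed grey box, 220 (x) by 340 (y) by 50 mm high, origin under its centre; -x face towards the robot. On its top four dark plates (68 mm square, 6 mm thick) in a row along y, 78 mm apart, at x = -45 mm, y = -117, -39, 39, 117 mm; each carries one white control (rocker, square key, bar key, round button), in varying order. Two clay pieces stand on a rubber strip on its rear half
- rocker (a joint): tilt of the rocker switch (rad): -0.25 = far end (console's +x, away from the robot) fully up, 0.25 = far end fully down. Starts near -0.25, stays where left. White plate 50 (x) by 30 (y) by 8 mm with a shallow V top between two low black strips, turning about the console's y across its middle, 14 mm above the console's top face. Friction 0.025 N m: pressing its end takes 1.5 to 4 N
- rocker_far (a point): point on the rocker's upper face, 18 mm from its axis at the far end (the end to push); moves with the rocker and goes down about 9 mm in the full swing, from about 24 to 15 mm above the console's top face
- rocker_near (a point): the same at the rocker's near end (towards the robot), 18 mm from its axis
- square (a joint): how far the square key is pushed in (m): 0 = out, 0.008 = fully home. Straight down, 3 N of friction, no spring: it stays where it is left
- square_top (a point): centre of the top of the square key, 32 by 32 mm (20 mm above the console's top face when out, 12 mm when fully in). z axis up
- bar (a joint): how far the narrow bar key is pushed in (m): 0 = out, 0.008 = in. 3 N of friction, no spring. Leave it out
- bar_top (a point): centre of the top of the bar key, 50 mm along the console's x by 14 mm along its y (20 mm above the console's top face when out, 12 mm when fully in)
- round (a joint): how far the round button is pressed (m): 0 = out, 0.008 = fully in. Spring: 1.6 N to start, 4.8 N when fully in; it comes back out when let go
- round_top (a point): centre of the top of the round button, 38 mm in diameter (20 mm above the console's top face when out, 12 mm when fully in)
- collar: loose unfired-clay piece standing on the rubber strip of the console's rear half; leave it. Origin at the centre of its underside. A ring-shaped neck collar, 58 mm in diameter, 38 mm high, about 90 g
- figure: loose unfired-clay piece standing on the rubber strip of the console's rear half; leave it. Origin at the centre of its underside. A small seated bear, 52 mm in diameter at its foot, 57 mm high, about 100 g
- dipper: loose red plastic dipper to the right (-y) of the console: a round open pot 124 mm wide at the rim, 65 mm high, with a straight stick handle that reaches 170 mm from the pot's axis along its own -y, at about 65 mm height; 0.3 kg; leave it. Origin at the centre of the pot's underside
- banding: fixed banding wheel on the left (+y) of the console: white foot and round clay-brown top 190 mm in diameter, 67 mm high. Origin at the centre of its underside

How it is judged:
On the way, in this order (a step that is already met when the one before it is completed fails the run):
1. the rocker's far end is tipped down (joint above 0.18 rad) (value of joint rocker above 0.18 rad), for 0.1 s.
2. the square key is pushed home (more than 6 mm of 8) (value of joint square above 0.006 m and value of joint rocker above 0.18 rad), for 0.1 s.
3. the round button is held in (more than 5 mm of 8) for at least 1.5 s (all of step 2 and value of joint round above 0.005 m), for 1.5 s.
At the end, for the whole second after the job is handed in: The rocker's far end is down (above 0.18 rad), the square key is home (more than 6 mm in), the round button has come back out (less than 2 mm in), the bar key is still out (less than 3 mm in); the two clay pieces are within 20 mm and the dipper within 30 mm of where they were (all of step 2 and value of joint round below 0.002 m and value of joint bar below 0.003 m and distance of each of collar, figure from where it was at the start of the episode below 0.02 m and distance of dipper from where it was at the start of the episode below 0.03 m); the robot touches nothing.
It fails at once if the square key is pushed (over 3 mm) before the rocker is tipped over (value of joint square above 0.003 m and value of joint rocker below 0.15 rad).
It fails at once if the round button is pressed (over 3 mm) before the rocker is tipped and the square key is home (value of joint round above 0.003 m and (value of joint rocker below 0.15 rad or value of joint square below 0.0055 m)).
It fails at once if the bar key is pushed in (over 3 mm) (value of joint bar above 0.003 m).
It fails at once if a clay piece is shifted over 20 mm, lifted or knocked over, or the dipper is shifted over 30 mm or lifted (distance of any of collar, figure from where it was at the start of the episode above 0.02 m or distance of dipper from where it was at the start of the episode above 0.03 m or angle between any of collar, figure, dipper's own z axis and vertical above 0.5 rad).
It also fails if it takes over 48 s, if anything falls off the work surface, if the arm or the gripper's body presses on something with over 40 N, if the wrist force passes 120 N, or if a joint passes its speed limit or range.

## Robot

A 7-joint arm with a two-finger parallel gripper is mounted at the origin on the work surface. World frame = base frame: x ahead of the robot, y to its left, z up, the work surface at z = 0. Lengths are in m, angles in rad, forces in N, time in s.
With the tool pointing down it reaches from about 0.375 to 0.925 m from the base axis. Payload 3.1 kg.
Tool frame: the origin (TCP) lies between the finger pads; the fingertips stand 19 mm ahead of it and the grasp point (between the pads) is the TCP; z points along the fingers, y is the line along which they close (so a half turn about z gives the same grasp; the last joint's range is limited). The gripper opens to 85 mm and grips with 20 to 120 N. Pads are 22 mm wide; open, the fingers measure 114 mm over their backs; the gripper's body (76 mm by 85 mm) begins 54 mm behind the grasp point. The pads swing forward as they close: fully open they stand 13 mm farther back than shut.
Start: joints at [1.051, 0.383, 0.044, 1.598, -0.018, 1.161, -0.05], TCP at [0.266, -0.593, 0.25] pointing down, gripper open.
Joint ranges: [-2.61, 2.61], [-0.41, 2.15], [-1.48, 1.57], [0, 2.5], [-1.57, 4.71], [0.05, 1.97], [-2.85, 2.85]. Speed limits (rad/s): [2.79, 2.79, 3.14, 3.14, 3.14, 3.14, 3.14].

## Interface

Orientations are given as a unit quaternion [x, y, z, w].
In Python, from bench import move_ptp, movel, move_j, move_gripper, pause, inverse_kinematics, read_camera, camera_params, MotionError, sign_off, look_for, tip_of, read_time_s, read_qpos, read_joint_vel, read_effort, read_eef_pos, read_tcp_rot, read_ft_force, read_ft_torque, read_finger_gap, read_grasp_force gives the robot as it stands. Calls block until the motion is done:
- move_ptp(position, orientation): joint-space move of the TCP to a pose.
- movel(position, orientation=None, speed=0.15): straight line of the TCP; orientation=None keeps the orientation; speed is the mean speed in m/s.
- move_j(angles): joint-space move.
- move_gripper(opening, effort=None): finger opening in m; effort is the grip in N (None keeps the last); returns when the fingers have stopped.
- pause(seconds).
- inverse_kinematics(position, orientation): joint angles nearest the present ones, or None.
- read_camera(name): name is "side" or "top"; returns the picture (480x640x3 uint8, red, green, blue); there is no depth.
- camera_params(name): a dict with "K" (3x3 intrinsics, pixels), "camera_from_world" (4x4, takes a point from world to camera coordinates). Camera axes: x right, y down, z forward; pixel columns grow to the right and rows downward; lengths in m; the calibration is good to about 2 mm. A picture is of the moment at which its call begins. camera_params takes no time and is no camera call.
A pose or a line that the arm cannot do raises MotionError and nothing moves.
- sign_off(): hands the job in; it is judged then, once.
Trained networks look in the newest picture that a camera, given by its name, has taken for a name from the list of things; names that differ only in an ending like _2 or _b are one class to them, and where a whole thing is asked for, a point or a joint stands for the part that bears it (a point fixed in the world has none). Each returns a list of dicts, best first, with "confidence" (0 to 1); they miss things now and then, are a little off and sometimes report something else, mostly with a low value. They report only what shows in the picture. A call takes as long as a camera call.
- look_for(camera, name): "at" ([column, row] in pixels, amid what is visible of it).
- tip_of(camera, name): "at" ([column, row] in pixels: a listed point, or the origin of a listed thing).
Readings, each from a call of its own:
- read_time_s(): time.
- read_qpos(): joint angles.
- read_joint_vel(): joint speeds.
- read_effort(): joint torques, N m.
- read_eef_pos(): TCP position.
- read_tcp_rot(): TCP orientation.
- read_ft_force(): force on the tool from outside, world axes, zero at the start.
- read_ft_torque(): the same for the moment, N m.
- read_finger_gap(): finger opening in m.
- read_grasp_force(): force on a finger pad.
Only numpy, scipy, OpenCV 4.12 (cv2) and the standard library are available. Lean on these libraries where they do the work, as an engineer would, in place of code of your own. Each camera call takes 0.05 s, during which the arm holds its last target. There are 200 camera calls.

## Working session

There is one attempt and no reset: what is moved stays moved. The work goes in short steps, each a Python script; the robot and the scene stay as the last script left them, time stands still between calls to the robot, and variables do not carry over. Pictures are saved under pics/ and viewed, at most 10 in all, crops included, and the job is handed in when it is done.

```bash
ls; mkdir -p pics; cat > h.py <<'E'
from bench import *
import numpy as np, cv2
def P(c):
    p=camera_params(c); return np.array(p["K"])@np.array(p["camera_from_world"])[:3]
def tri(a,b):
    return (lambda X:(X[:3]/X[3]).ravel())(cv2.triangulatePoints(P("top"),P("side"),np.float64(a).reshape(2,1),np.float64(b).reshape(2,1)))
def proj(c,X):
    u=P(c)@np.append(X,1); return u[:2]/u[2]
E
python3 - <<'E'
from h import *
for c in("top","side"): cv2.imwrite(f"pics/{c}0.png",read_camera(c)[:,:,::-1])
for n in "console rocker_far rocker_near square_top bar_top round_top collar figure dipper banding".split():
    d={}
    for c in("top","side"):
        r=tip_of(c,n); d[c]=r
        print(n,c,[(np.round(q["at"],1).tolist(),round(q["confidence"],2)) for q in r[:2]])
    if d["top"] and d["side"]: print("   ",tri(d["top"][0]["at"],d["side"][0]["at"]).round(4))
print(read_time_s(),read_tcp_rot(),read_ft_force())
E
```

```text
pics
console top [([296.8, 229.2], 0.68), ([320.9, 245.2], 0.38)]
console side [([290.6, 268.5], 0.69)]
    [ 0.6085  0.0495 -0.017 ]
rocker_far top [([353.2, 233.8], 0.65), ([317.0, 244.8], 0.47)]
rocker_far side [([324.9, 218.9], 0.65)]
    [ 0.5859 -0.0758  0.0759]
rocker_near top [([355.0, 248.1], 0.71)]
rocker_near side [([333.5, 229.7], 0.59)]
    [ 0.5593 -0.0813  0.0446]
square_top top [([318.5, 244.6], 0.76)]
square_top side [([314.4, 245.3], 0.58)]
    [5.65e-01 3.00e-04 5.99e-02]
bar_top top [([279.1, 245.3], 0.46)]
bar_top side [([300.1, 264.4], 0.71), ([292.8, 267.2], 0.22)]
    [0.5566 0.0836 0.0805]
round_top top [([248.8, 249.5], 0.69)]
round_top side [([286.0, 291.8], 0.64), ([282.0, 233.6], 0.28)]
    [0.55   0.1518 0.0536]
collar top [([264.9, 201.3], 0.68), ([319.5, 243.0], 0.5)]
collar side [([252.4, 262.1], 0.95)]
    [0.6657 0.1216 0.0471]
figure top [([311.6, 193.3], 0.98)]
figure side [([282.0, 230.0], 0.71)]
    [0.6711 0.0113 0.0624]
dipper top [([498.4, 258.6], 0.72)]
dipper side [([400.8, 170.6], 0.56)]
    [ 0.5367 -0.4168  0.0085]
banding top [([123.1, 296.3], 0.66), ([311.3, 195.1], 0.38)]
banding side [([240.4, 428.0], 0.87), ([329.6, 221.8], 0.38)]
    [ 0.4506  0.4447 -0.0037]
1.1 [9.77837017e-01 2.09367544e-01 5.11382141e-07 9.36009393e-07] [ 0.24833918  0.01383764 -0.27278809]
```

```bash
python3 - <<'E'
import cv2
a=cv2.imread("pics/top0.png");b=cv2.imread("pics/side0.png")
cv2.imwrite("pics/t1.png",cv2.resize(a[160:300,210:400],(798,588),interpolation=3))
cv2.imwrite("pics/s1.png",cv2.resize(b[180:330,220:420],(800,600),interpolation=3))
E
```

```text
(no output)
```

View pics/top0.png

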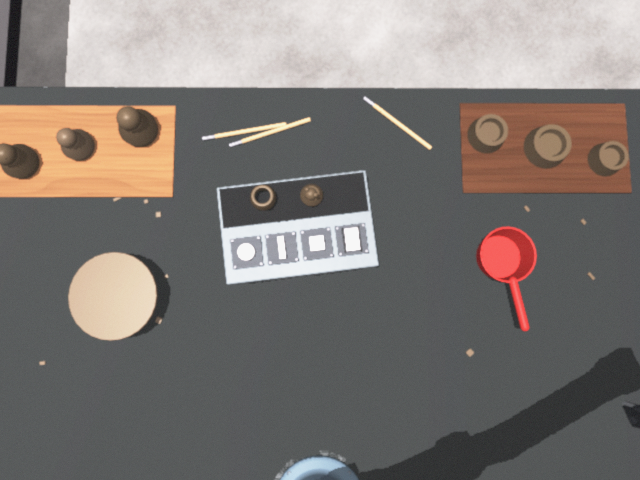

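View pics/t1.png

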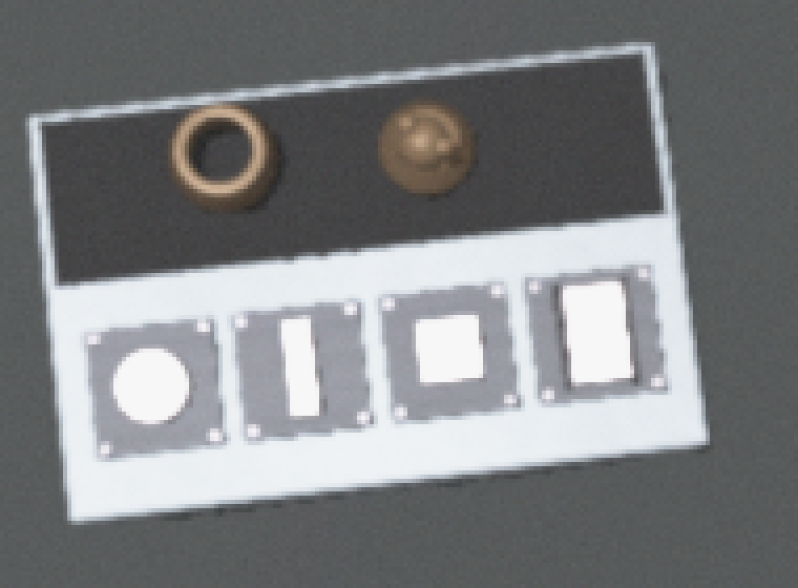

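View pics/s1.png

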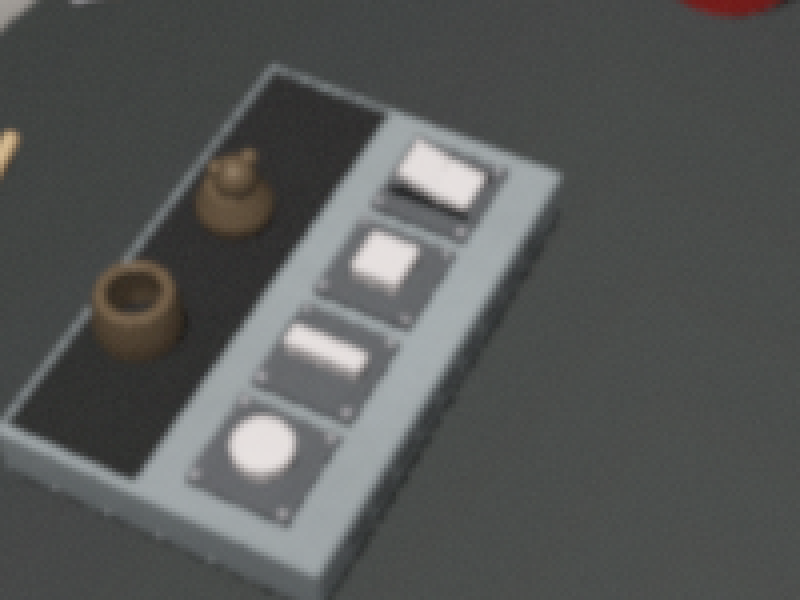

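The top view shows, from left to right, round (246,252), bar (282,247), square (317,243) and rocker (352,239). The collar (262,197) and the figure (312,194) stand behind them, and the networks' order agrees. The side view shows the rocker's far end raised. Next I fit the console pose from the top-face corners in both crops.

```bash
cat >> h.py <<'E'
from scipy.optimize import least_squares
from scipy.spatial.transform import Rotation as R
def con(p,q): c,s=np.cos(p[2]),np.sin(p[2]); return np.array([p[0]+c*q[0]-s*q[1],p[1]+s*q[0]+c*q[1],q[2]+p[3]])
E
python3 - <<'E'
from h import *
t=(np.array([(33,117),(652,44),(708,443),(70,520)])+.5)/4.2-.5+[210,160]
s=(np.array([(3,428),(275,66),(562,177),(320,572)])+.5)/4-.5+[220,180]
Q=[(.11,.17,0),(.11,-.17,0),(-.11,-.17,0),(-.11,.17,0)]
for a,b in zip(t,s): print("corner",tri(a,b).round(4))
f=lambda p:np.concatenate([np.r_[proj("top",con(p,q))-a,proj("side",con(p,q))-b] for q,a,b in zip(Q,t,s)])
r=least_squares(f,[.61,.05,.08,.05]); p=r.x; print(p,r.fun.round(1)); np.save("p.npy",p)
for n,q in dict(round=(-.045,.117,.02),bar=(-.045,.039,.02),square=(-.045,-.039,.02),rockfar=(-.027,-.117,.024),rocknear=(-.063,-.117,.015)).items():
    X=con(p,q); print(n,X.round(4),proj("top",X).round(1),proj("side",X).round(1))
# white blob centroids, top
im=cv2.imread("pics/top0.png"); 
for sgn in(1,-1):
    y=p[2]; Y=sgn*np.array([np.cos(y),np.sin(y),0]); Z=np.array([0,0,-1.]); X=np.cross(Y,Z)
    q=R.from_matrix(np.c_[X,Y,Z]).as_quat()
    for k in((-.045,-.117),(-.045,.117)):
        print(sgn,inverse_kinematics(list(con(p,(*k,.06))),list(q)))
E
```

```text
corner [0.6905 0.2249 0.0481]
corner [ 0.7318 -0.1074  0.0492]
corner [ 0.5169 -0.1348  0.0455]
corner [0.4757 0.2003 0.0522]
[0.60464192 0.04503344 0.12129295 0.04560224] [-0.6 -0.6 -1.8  0.6  1.3 -0.5 -0.3 -0.2  1.   0.4  0.6 -0.4  0.4  0.6
  0.2  1.7]
round [0.5458 0.1557 0.0656] [246.5 251.2] [285.8 290.9]
bar [0.5553 0.0783 0.0656] [282.  246.9] [301.6 266.8]
square [0.5647 0.0009 0.0656] [317.4 242.7] [316.4 244.4]
rockfar [ 0.592  -0.0744  0.0696] [351.7 230.2] [323.9 220. ]
rocknear [ 0.5563 -0.0787  0.0606] [353.4 246.8] [336.3 227.1]
1 [ 0.48552654  0.47672951 -0.51435515  1.86027038  0.29705246  0.88084304
 -0.05092154]
1 [ 0.30673596  0.54215975 -0.80578254  1.87830214  0.48387483  0.92747091
 -0.60587966]
-1 [-0.87918868  0.9903392   1.36712502  1.92148898 -1.06187023  1.21616262
 -2.13217278]
-1 [ 0.58682472  0.81542842 -1.2479231   1.86791707  0.86542087  1.13560599
  2.27323454]
```

The fit agrees with the networks to within about 3 px, and the triangulated heights (0.046–0.052) match the 0.05 given. Next, tip the rocker, pressing down step by step while watching the force.

```bash
cat >> h.py <<'E'
try: p=np.load("p.npy")
except OSError: p=None
def quat():
    y=p[2]; Y=np.array([np.cos(y),np.sin(y),0]); Z=np.array([0,0,-1.]); return list(R.from_matrix(np.c_[np.cross(Y,Z),Y,Z]).as_quat())
def at(q,z): return [*con(p,(*q,0))[:2],z]
def press(q,z0,zmin,fstop,step=.001):
    z=z0; log=[]; f0=read_ft_force()[2]
    while z>zmin:
        z-=step; movel(at(q,z),quat(),.03); f=read_ft_force()[2]-f0; log.append((round(read_eef_pos()[2],4),round(f,1)))
        if f>fstop: break
    print(log,read_time_s()); return z
E
python3 - <<'E'
from h import *
move_gripper(0.0)
q=(-.023,-.117)
move_ptp(at(q,.17),quat()); movel(at(q,.112),quat(),.1)
print(read_eef_pos(),read_finger_gap(),read_time_s())
press(q,.112,.078,9)
E
```

```text
[ 0.59632219 -0.07376789  0.11214906] -0.00010506760336373403 4.8167
[(np.float64(0.1117), np.float64(-0.4)), (np.float64(0.1101), np.float64(-1.6)), (np.float64(0.1089), np.float64(0.6)), (np.float64(0.1079), np.float64(-0.8)), (np.float64(0.1069), np.float64(-0.9)), (np.float64(0.1059), np.float64(-0.2)), (np.float64(0.1049), np.float64(-0.6)), (np.float64(0.1039), np.float64(-1.3)), (np.float64(0.1029), np.float64(0.2)), (np.float64(0.1019), np.float64(-1.0)), (np.float64(0.1009), np.float64(-1.0)), (np.float64(0.0999), np.float64(-0.5)), (np.float64(0.0989), np.float64(-0.5)), (np.float64(0.0979), np.float64(-1.4)), (np.float64(0.0969), np.float64(-0.1)), (np.float64(0.0959), np.float64(0.1)), (np.float64(0.0949), np.float64(-0.0)), (np.float64(0.0941), np.float64(-0.3)), (np.float64(0.0932), np.float64(0.7)), (np.float64(0.0923), np.float64(0.8)), (np.float64(0.091), np.float64(1.2)), (np.float64(0.0898), np.float64(1.0)), (np.float64(0.0887), np.float64(-0.0)), (np.float64(0.0878), np.float64(-0.1)), (np.float64(0.0868), np.float64(0.2)), (np.float64(0.086), np.float64(-0.5)), (np.float64(0.085), np.float64(-1.0)), (np.float64(0.0843), np.float64(3.3)), (np.float64(0.0842), np.float64(9.3))] 12.0667
```

```bash
python3 - <<'E'
from h import *
movel(at((-.023,-.117),.12),quat(),.15)
q=(-.045,-.039); movel(at(q,.12),quat(),.15)
b=read_camera("side")[:,:,::-1]
cv2.imwrite("pics/s2.png",cv2.resize(b[180:330,220:420],(800,600),interpolation=3)); print(read_time_s())
E
```

```text
13.2083
```

View pics/s2.png

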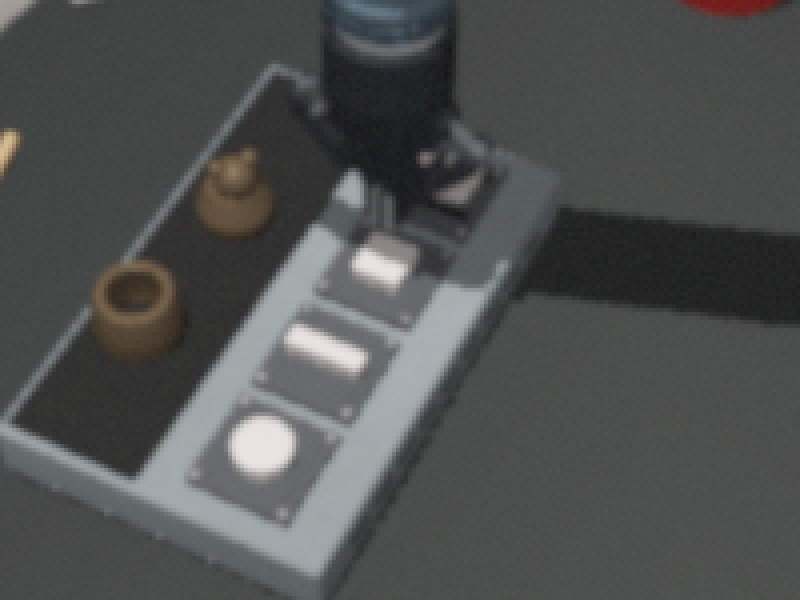

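The gripper hides the rocker, at crop position (450,170). I'll move over the round button and check the rocker from there.

```bash
python3 - <<'E'
from h import *
movel(at((-.045,.1),.14),quat(),.2)
b=read_camera("side")[:,:,::-1]
cv2.imwrite("pics/s3.png",cv2.resize(b[200:260,290:370],(800,600),interpolation=3)); print(read_time_s())
for n in("rocker_far","rocker_near"):
  print(n,tip_of("side",n)[:1])
print(proj("side",con(p,(-.027,-.117,.015))),proj("side",con(p,(-.063,-.117,.024))))
E
```

```text
14.1083
rocker_far []
rocker_near [{'at': [332.5, 226.8], 'confidence': 0.5}]
[323.84952993 222.31504657] [336.40016918 224.8440683 ]
```

View pics/s3.png

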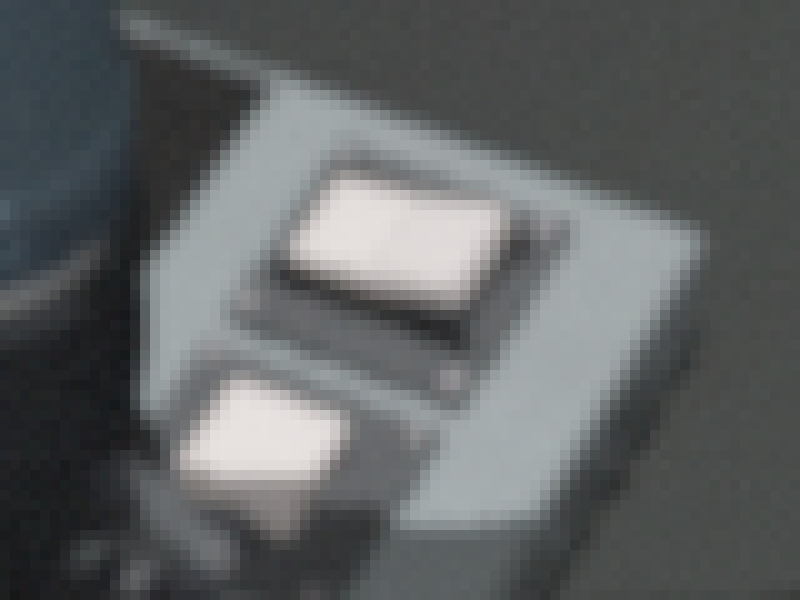

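The far end (crop 330,190) is now down and the near end (500,250) stands up with a shadow under it, so the rocker is tipped. Next, the square key.

```bash
python3 - <<'E'
from h import *
q=(-.045,-.039); movel(at(q,.14),quat(),.2); movel(at(q,.096),quat(),.1)
press(q,.096,.074,15)
movel(at(q,.12),quat(),.15)
q=(-.045,.117); movel(at(q,.12),quat(),.2)
b=read_camera("side")[:,:,::-1]
cv2.imwrite("pics/s4.png",cv2.resize(b[200:275,280:380],(800,600),interpolation=3)); print(read_time_s())
E
```

```text
[(np.float64(0.0957), np.float64(0.2)), (np.float64(0.0941), np.float64(0.1)), (np.float64(0.0929), np.float64(0.1)), (np.float64(0.0919), np.float64(-0.1)), (np.float64(0.0909), np.float64(-0.9)), (np.float64(0.0899), np.float64(-0.1)), (np.float64(0.0889), np.float64(-0.0)), (np.float64(0.0881), np.float64(1.1)), (np.float64(0.0871), np.float64(1.8)), (np.float64(0.086), np.float64(2.4)), (np.float64(0.0849), np.float64(1.4)), (np.float64(0.0839), np.float64(1.6)), (np.float64(0.0829), np.float64(1.8)), (np.float64(0.0819), np.float64(1.5)), (np.float64(0.0811), np.float64(3.8)), (np.float64(0.081), np.float64(9.3)), (np.float64(0.0809), np.float64(13.4)), (np.float64(0.0807), np.float64(18.9))] 20.1417
21.5583
```

View pics/s4.png

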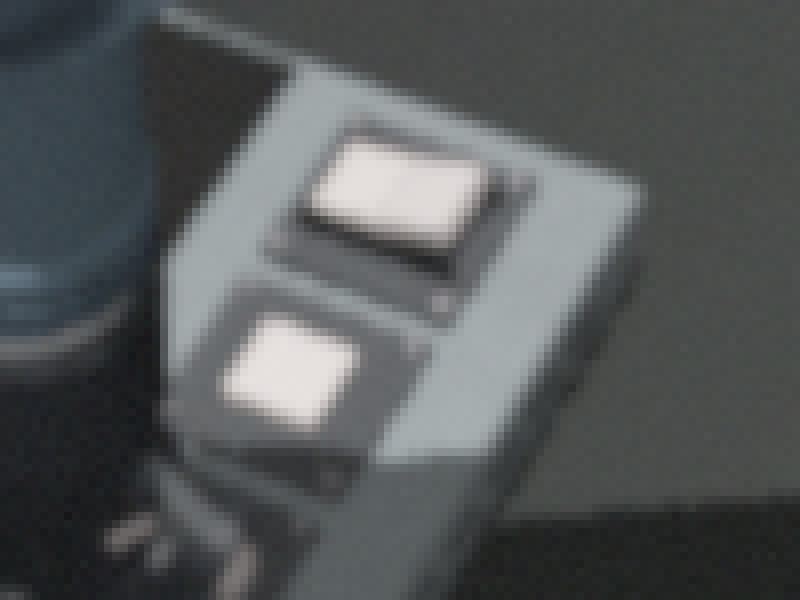

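The square key (crop 290,370) is down: 8 mm of travel and then a hard stop. The rocker is still tipped. Next, press and hold the round button.

```bash
python3 - <<'E'
from h import *
q=(-.045,.117); movel(at(q,.094),quat(),.1)
press(q,.094,.076,11)
pause(2.1); print(read_eef_pos()[2],read_ft_force()[2])
movel(at(q,.2),quat(),.12)
for k in [(-.25,-.0)]: move_ptp(at(k,.26),quat())
for c,(y,x) in dict(top=(170,215),side=(180,220)).items():
    b=read_camera(c)[:,:,::-1]; cv2.imwrite(f"pics/{c}5.png",cv2.resize(b[y:y+150,x:x+200],(800,600),interpolation=3))
print(read_time_s(),read_eef_pos())
E
```

```text
[(np.float64(0.0935), np.float64(-0.4)), (np.float64(0.0921), np.float64(-1.0)), (np.float64(0.0909), np.float64(0.1)), (np.float64(0.0899), np.float64(-0.5)), (np.float64(0.0892), np.float64(1.2)), (np.float64(0.0882), np.float64(2.0)), (np.float64(0.0871), np.float64(1.4)), (np.float64(0.0861), np.float64(2.3)), (np.float64(0.0851), np.float64(2.5)), (np.float64(0.0841), np.float64(3.2)), (np.float64(0.0831), np.float64(2.8)), (np.float64(0.0821), np.float64(3.5)), (np.float64(0.0812), np.float64(4.4)), (np.float64(0.0811), np.float64(9.4)), (np.float64(0.081), np.float64(14.3))] 25.7167
0.08098880376714757 15.327294659315852
30.0333 [0.35762788 0.01571341 0.26017951]
```

View pics/side5.png

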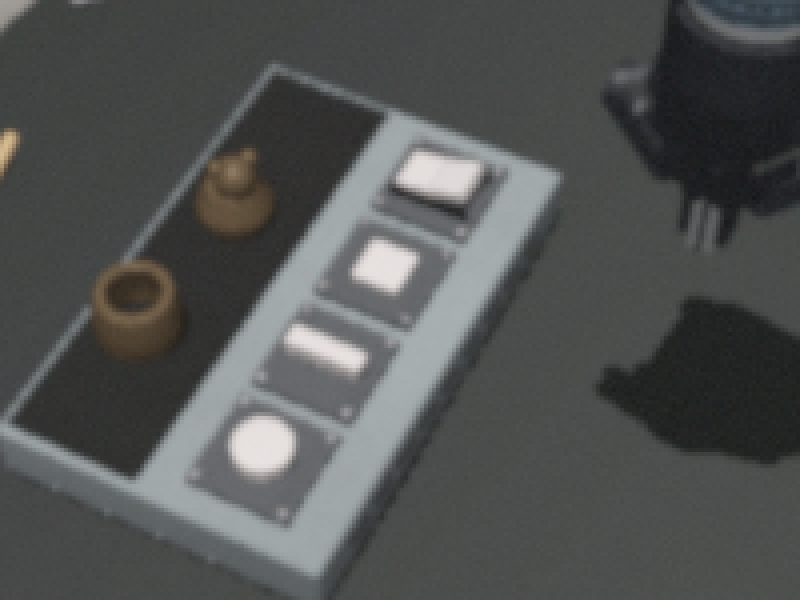

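The rocker is tipped (440,175), the square key is in (385,265), the bar key is out (325,348), and the round button is back out (262,445). The clay pieces have not moved, and the robot is clear of everything.

```bash
python3 -c "
from bench import *
print(sign_off())"
```

```text
the job is handed in; nothing more can be done
None
```

I tipped the rocker, pushed the square key home, held the round button in for about two seconds and released it, and handed the job in after about 30 s of the 48 s allowed; the last side view showed the bar key still out and the clay pieces unmoved, the arm never went near the dipper, and no verdict came back.

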